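# Set a slate over the cutter's edge and hold it

### The job

Swing the yellow guard of the slate cutter up and over until it rests on its stop and let it go. Then slide the slate strip along the bed, flat and without lifting it, out over the red-faced edge, until its white chalk line lies square over that edge, and finish while holding it there: the overhang is the heavier part, so the gripper must still be keeping the slate flat on the bed when the program ends. Leave the hammer, the tape measure and the offcut where they lie.

Things in the scene. Friction and masses are not known exactly. Their poses are not given: they have to be found in the camera images.
- cutter: Slate cutter, fixed: wooden block with a flat steel bed 50 mm above the table. Origin at table level, 115 mm behind the red-faced edge; bed x -115..115, y -85..145 mm. x points outward, square to that edge, the way the slate is slid (away from the robot, within 15 deg); y to the guard's hinge, z up. Two hinge posts at x +-78, y 110..140 mm, 102 mm above the table.
- bed_edge (a point): Point on the bed surface at the top of the red-faced cutting edge, in the middle of the slate's path; axes as the cutter's. The edge runs along y through this point. Nothing is under or in front of the edge.
- guard (a joint): Angle of the guard, rad: 0 closed (level over the bed), 1.85 resting on its stop, about 16 deg past upright. It turns freely: let go before upright (1.57) it falls shut, past upright it falls onto the stop and stays.
- guard_hinge (a point): Middle of the guard's hinge axis, 90 mm above the table, at x 0, y 120 mm of the cutter; the axis runs along the cutter's x. The guard is a yellow slatted frame, 130 mm along x by 150 mm, 8 mm thick, 300 g; closed, it reaches from the hinge towards the cutter's -y, 40 mm above the bed.
- guard_bar (a point): Middle of the guard's black handle: a round bar 12 mm thick, 110 mm long along the cutter's x, on two arms outside the guard's free edge, in the guard's plane, 196 mm from the hinge axis, with a 40 mm gap to the guard for a finger. 90 mm above the table when closed, 278 mm with the guard on its stop. The point's axes turn with the guard.
- slate: The dark grey slate strip: 240 mm along its x, 56 mm wide (y), 12 mm thick, 0.35 to 0.6 kg, lying loose on the bed under the guard. Origin at the centre of its underside, which is also under its centre of mass; x points to its front end, which already sticks out a little over the edge.
- chalk_line (a point): Middle of the white chalk line, 5 mm wide, across the slate (on its top and sides), taken at the underside: 30 mm behind the slate's centre, 90 mm from its rear end, 150 mm from its front end. With the line over the edge 90 mm of slate remain on the bed and it tips unless held down.
- front_end (a point): Middle of the slate's front end, at the underside, 120 mm ahead of its centre.
- hammer: Hammer with yellow handle lying on the table on the cutter's -y side; leave alone.
- tape: Yellow and black tape measure, 70 x 40 x 60 mm, on the table on the hinge side; leave alone. Origin under its centre.
- offcut: Grey slate offcut, 90 x 60 x 12 mm, on the table on the hinge side; leave alone. Origin under its centre.
Mind the look-alikes: they are no part of the job. Leave any green or turquoise look-alike of the slate alone.

How it is judged:
By the outcome, as a careful person would: the job done as asked, in the order asked, and still so for the second after the job is handed in, while the arm keeps its last pose, push and grip.
It also fails if it takes over 48 s, if anything falls off the work surface, if the arm or the gripper's body presses on something with over 40 N, if the wrist force passes 120 N, or if a joint passes its speed limit or range.

### The arm

A 6-joint arm with a two-finger parallel gripper is mounted at the origin on the work surface. World frame = base frame: x ahead of the robot, y to its left, z up, the work surface at z = 0. Lengths are in m, angles in rad, forces in N, time in s.
With the tool pointing down it reaches from about 0.35 to 0.925 m from the base axis. Payload 6.4 kg.
Tool frame: the origin (TCP) lies on the front face of the gripper's body, between the roots of the fingers; the fingertips stand 73 mm ahead of it and the grasp point (between the pads) lies 54 mm ahead of it (bot.grasp_offset is the distance from the TCP to the grasp point, in m); z points along the fingers, y is the line along which they close (so a half turn about z gives the same grasp; the last joint's range is limited). The gripper opens to 85 mm and grips with 20 to 120 N. Pads are 22 mm wide; open, the fingers measure 114 mm over their backs; the gripper's body (76 mm by 85 mm) begins 54 mm behind the grasp point. The pads swing forward as they close: fully open they stand 13 mm farther back than shut.
Start: joints at [0.946, 0.245, 1.558, -0, 1.339, -0.174], TCP at [0.283, 0.585, 0.304] pointing down, gripper open.
Joint ranges: [-3.13, 3.13], [-1.02, 2.26], [0.13, 2.54], [-0.95, 4.09], [0.21, 2.88], [-2.74, 2.74]. Speed limits (rad/s): [2.57, 2.57, 3.14, 3.14, 3.14, 3.14].

### API

Orientations are given as a rotation vector (axis times angle).
In Python, from bench import bot, vision gives the robot as it stands.
- The arm moves only by the tool move_arm, never from a script. Its argument "increments" is a list of rows, each a list of 6 numbers: the shift along the tool's x, y, z in m, then the turn, a rotation vector about the tool's x, y, z in degrees. In form: [[tx, ty, tz, wx, wy, wz], ...]. A call has 1 to 8 rows; each row is the pose to reach, as a shift and turn from the pose commanded when the call began, along the tool's axes at that moment; what a row does not reach only later rows make up. A row lasts 1/10 s, in which the tool goes at most 50 mm and 8.59 degrees, less where a joint would pass 70% of its speed; a pose out of reach is approached as far as the arm can. A call with a gripper value outside its range is refused whole. "jaw" is the opening, from 0 (shut) to 1 (fully open), set as the call begins (left out, the last holds). The fingers move at their own pace and stop on an object; "newtons" is the grip in N (left out, the last holds). Time passes only in rows, so rows that repeat a pose let the fingers close. It gives the time, the measured TCP pose, the force, the opening and the grip force at its end, in the units of the state.
- bot.sense(): the state, without advancing time (a new reading comes with each control period).
- vision.camera(name): name is "side" or "top" or "wrist"; returns a dict with "frame" (420x560x3 uint8, red, green, blue), "camera_matrix" (3x3 intrinsics, pixels), "rvec" (rotation vector, rad) and "tvec" (3), from world to camera coordinates, as OpenCV has them; the wrist camera has in their place "tool_from_camera" (4x4, takes a point from camera to tool coordinates, whose origin is the TCP and whose axes are the flange's). Camera axes: x right, y down, z forward; pixel columns grow to the right and rows downward; lengths in m; the calibration is good to about 2 mm. A picture is of the moment at which its call begins: read the wrist's pose just before it. There is no depth.
- bot.close_job(): hands the job in; it is judged then, once.
The state is a dict: "t": time; "joints": joint angles; "qvel": joint speeds; "joint_efforts": joint torques, N m; "position": TCP position; "tool_rot": TCP orientation; "force": force on the tool from outside, world axes, zero at the start; "moment": the same for the moment, N m; "width": finger opening in m; "gripper_force": force on a finger pad.
Only numpy, scipy, OpenCV 4.12 (cv2) and the standard library are available. Lean on these libraries where they do the work, as an engineer would, in place of code of your own. Each camera call takes 0.05 s, during which the arm holds its last target. There are 200 camera calls.

## Working session

There is one attempt and no reset: what is moved stays moved. The work goes in short steps, Python scripts to look and compute and a tool call to move; the robot and the scene stay as the last step left them, time stands still between calls to the robot, and variables do not carry over. Pictures are saved under pics/ and viewed, at most 10 in all, crops included, and the job is handed in when it is done.

Besides the shell and the picture viewer there is one more tool, called after "Call:" in YAML: its name, and indented under it one key for each argument. move_arm: Moves the arm, as the interface text tells. Its arguments: {"type":"object","properties":{"increments":{"type":"array"},"jaw":{"type":"number"},"newtons":{"type":"number"}},"required":["increments"]}

```bash
ls; mkdir -p pics
cat > h.py <<'E'
import numpy as np, cv2
from bench import bot, vision
from scipy.spatial.transform import Rotation as R
def cam(n):
    c=vision.camera(n); return c
def ray(c,uv):
    K=np.array(c["camera_matrix"]);Rm=R.from_rotvec(np.ravel(c["rvec"])).as_matrix();t=np.ravel(c["tvec"])
    d=Rm.T@np.linalg.inv(K)@np.array([uv[0],uv[1],1.]);return -Rm.T@t,d/np.linalg.norm(d)
def onz(c,uv,z):
    o,d=ray(c,uv);return o+d*(z-o[2])/d[2]
def proj(c,p):
    return cv2.projectPoints(np.array(p,float).reshape(-1,3),np.ravel(c["rvec"]),np.ravel(c["tvec"]),np.array(c["camera_matrix"]),None)[0].reshape(-1,2)
def save(c,n): cv2.imwrite(n,c["frame"][:,:,::-1])
E
python3 - <<'E'
from h import *
s=bot.sense();print(s)
a=cam("top");b=cam("side")
im=np.hstack([a["frame"],b["frame"]])
for n,c in(("top",a),("side",b)):
    cv2.imwrite(f"pics/{n}0.png",cv2.resize(c["frame"],(800,600),interpolation=cv2.INTER_CUBIC)[:,:,::-1])
    print(n,ray(c,(280,210)))
E
```

```text
pics
{'t': 0.0, 'joints': array([ 9.45915952e-01,  2.45828242e-01,  1.55903715e+00,  2.99845241e-06,
        1.33871644e+00, -1.74121708e-01]), 'qvel': array([ 0.00043712,  0.00089789,  0.00027628, -0.00070917,  0.00016058,
        0.00059008]), 'joint_efforts': array([ 1.52313030e-03, -4.29516399e+01, -3.26127291e+01, -1.13952519e-04,
        5.43857561e-03,  8.50579681e-06]), 'position': array([0.28292305, 0.58471852, 0.30275869]), 'tool_rot': array([-7.01898190e-01, -3.06138162e+00,  2.87605088e-03]), 'force': array([-0.54966718, -0.40984281, -0.85777314]), 'moment': array([-0.00836199, -0.00370765,  0.00235247]), 'gripper_force': 0.0, 'width': 0.0855890584372629}
top (array([0.37481483, 0.05519698, 1.35874295]), array([ 0.12655783, -0.0222098 , -0.99171056]))
side (array([ 0.07001138, -0.66690762,  0.92016102]), array([ 0.35686303,  0.59459444, -0.72049027]))
```

View pics/top0.png

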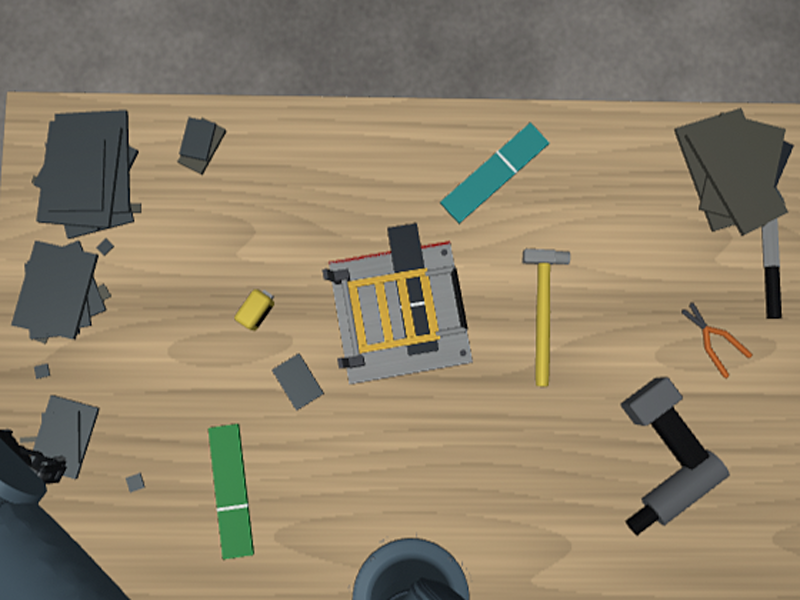

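View pics/side0.png

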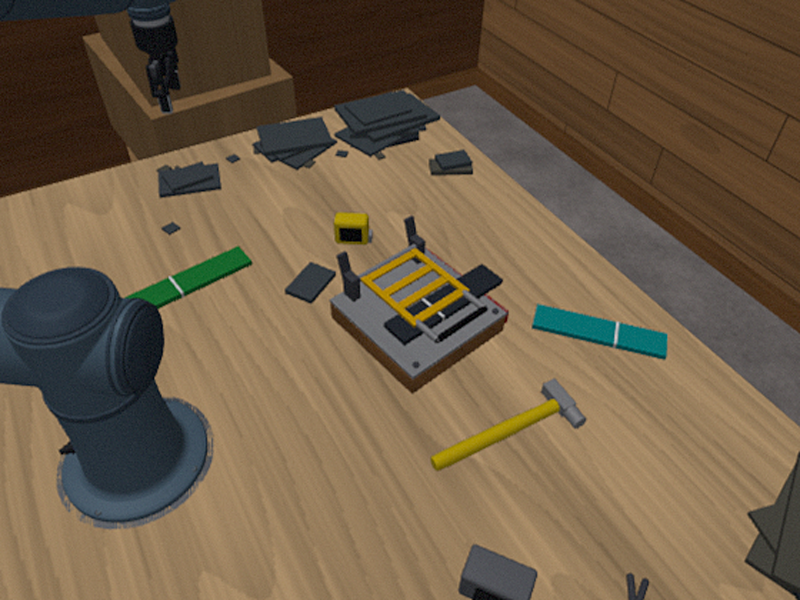

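The top view shows the cutter at about (400,310) in the 800x600 picture. The red edge runs from (330,262) to (450,242), the bar is at (460,297), the chalk line is at (418,304), and the hinge is on the left. The side view agrees, with the bar at (462,324) in front of the guard.

Run:
```python
from h import *
a=cam("top");b=cam("side")
def msk(c,f,roi):
    im=c["frame"].astype(int);r,g,bl=im[...,0],im[...,1],im[...,2]
    hsv=cv2.cvtColor(c["frame"],cv2.COLOR_RGB2HSV).astype(int)
    m=f(r,g,bl,hsv);z=np.zeros_like(m);x0,y0,x1,y1=roi;z[y0:y1,x0:x1]=m[y0:y1,x0:x1];return z
def pts(m): v,u=np.nonzero(m);return np.c_[u,v].astype(float)
red=lambda r,g,b,h:(r>110)&(g<70)&(b<70)
ta=(210,145,345,280)
p=pts(msk(a,red,ta));print("red n",len(p))
# fit line to red
vx,vy,x0,y0=cv2.fitLine(p.astype(np.float32),cv2.DIST_HUBER,0,.01,.01).ravel()
e=[p[p[:,0].argmin()],p[p[:,0].argmax()]]
W=[onz(a,q,.05) for q in e];print("red ends",e,np.round(W,4), "len",np.linalg.norm(W[0]-W[1]))
w0,w1=onz(a,(x0-20*vx,y0-20*vy),.05),onz(a,(x0+20*vx,y0+20*vy),.05)
d=(w0-w1);d*=np.sign(d[1]);print("edge dir(+y) deg",np.degrees(np.arctan2(-d[0],d[1])))
dark=lambda r,g,b,h:(h[...,2]<45)
m=msk(a,dark,(310,195,332,240));p=pts(m);n,l,st,ce=cv2.connectedComponentsWithStats(m.astype(np.uint8))
print(st,ce)
for s,c in zip(st[1:],ce[1:]):
    if s[4]>30: print("bar top",s,onz(a,c,.09))
wh=lambda r,g,b,h:(h[...,2]>190)&(h[...,1]<30)
m=msk(a,wh,(275,190,310,235));n,l,st,ce=cv2.connectedComponentsWithStats(m.astype(np.uint8));print("white",st[1:],ce[1:])
for c in ce[1:]: print(onz(a,c,.062))
x=a["frame"][150:275,220:340];cv2.imwrite("pics/topc.png",cv2.resize(x,None,fx=5,fy=4.8,interpolation=cv2.INTER_CUBIC)[:,:,::-1])
```

```text
red n 75
red ends [array([233., 183.]), array([314., 169.])] [[ 0.6127  0.1508  0.05  ]
 [ 0.6527 -0.0639  0.05  ]] len 0.21840238979978993
edge dir(+y) deg 10.401979209486504
[[     0      0    560    420 235068]
 [   317    195     10     35    132]] [[279.47646638 209.4987493 ]
 [321.40909091 211.72727273]]
bar top [317 195  10  35 132] [ 0.53324634 -0.07916288  0.09      ]
white [[288 211   9   3  16]] [[291.9375 212.0625]]
[ 0.53515798 -0.0050536   0.062     ]
```

View pics/topc.png

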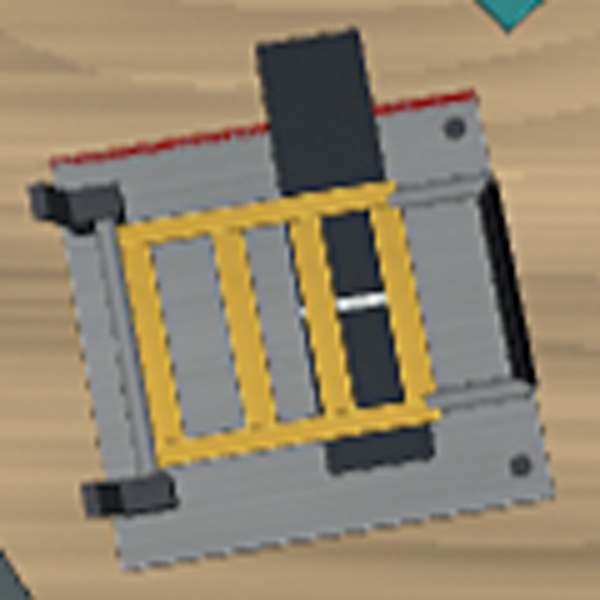

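The crop is clear: the bar's centre is at about (508,285), the slate's front edge runs (258,45)-(358,28) and its rear edge (330,470)-(433,458), and the red ends are (52,160) and (473,95).

Run:
```python
from h import *
a=cam("top")
f=lambda u,v:(220+u/5-.4,150+v/4.8-.4)
th=np.radians(10.4);ex=np.array([np.cos(th),np.sin(th),0]);ey=np.array([-np.sin(th),np.cos(th),0])
bar=onz(a,f(510,283),.092);print("bar",bar)
L,Rr=onz(a,f(52,162),.05),onz(a,f(473,96),.05);print("red",L,Rr,np.linalg.norm(L-Rr),np.degrees(np.arctan2(-(L-Rr)[0],(L-Rr)[1])))
e1=Rr+ .085*ey; e2=L-.145*ey;print("edge pt",e1,e2)
c=bar+.076*ey;print("edge via bar",c+.115*ex)
B=[onz(a,f(*q),.05) for q in((125,568),(553,495))];print("bed rear",B,np.degrees(np.arctan2(-(B[0]-B[1])[0],(B[0]-B[1])[1])))
S=[onz(a,f(*q),.062) for q in((258,45),(358,28),(330,472),(433,460))]
print("slate",np.round(S,4)); x=(S[0]+S[1]-S[2]-S[3])/2;print(np.linalg.norm(x),np.degrees(np.arctan2(x[1],x[0])))
s=bot.sense();Rt=R.from_rotvec(s["tool_rot"]).as_matrix();print(s["position"],np.round(Rt,3))
# goal: tool down, y along cutter y or -y, smallest turn
for sg in(1,-1):
    G=np.c_[np.cross(sg*ey,[0,0,-1]),sg*ey,[0,0,-1]]
    print(sg,"turn deg",np.degrees(R.from_matrix(Rt.T@G).as_rotvec()))
tgt=np.array([bar[0],bar[1],.30]);print("shift tool",Rt.T@(tgt-s["position"]))
```

```text
bar [ 0.54115948 -0.07946137  0.092     ]
red [0.61169772 0.15868015 0.05      ] [ 0.65105552 -0.06447977  0.05      ] 0.22660402456714984 10.002162541673398
edge pt [0.6357114  0.01912381 0.05      ] [0.637873   0.01606228 0.05      ]
edge via bar [0.64055075 0.01604976 0.092     ]
bed rear [array([0.38921225, 0.11695749, 0.05      ]), array([ 0.43041795, -0.10613779,  0.05      ])] 10.464598119944934
slate [[ 0.6758  0.0503  0.062 ]
 [ 0.686  -0.0025  0.062 ]
 [ 0.4414  0.011   0.062 ]
 [ 0.4483 -0.0424  0.062 ]]
0.23934031914655482 9.509515092286618
[0.28306055 0.58489612 0.30334887] [[-0.9    0.436 -0.001]
 [ 0.436  0.9   -0.001]
 [ 0.    -0.001 -1.   ]]
1 turn deg [-4.92450770e-02 -2.60671584e-02 -3.62290011e+01]
-1 turn deg [-3.38399471e-02  6.39291317e-02  1.43770982e+02]
shift tool [-0.52176678 -0.48553345  0.00372171]
```

Call:
move_arm:
  increments:
    - [-0.261, -0.243, 0, 0, 0, -36.2]
    - [-0.261, -0.243, 0, 0, 0, -36.2]
    - [-0.261, -0.243, 0, 0, 0, -36.2]
    - [-0.261, -0.243, 0, 0, 0, -36.2]
    - [-0.261, -0.243, 0, 0, 0, -36.2]
    - [-0.261, -0.243, 0, 0, 0, -36.2]
    - [-0.261, -0.243, 0, 0, 0, -36.2]
    - [-0.261, -0.243, 0, 0, 0, -36.2]
  jaw: 0.47

```text
t: 1.05
position: [0.4133, 0.2493, 0.304]
tool_rot: [-0.277, 3.129, -0.001]
force: [-0.6, 1.2, 0.2]
width: 0.0402
gripper_force: 0.0
```

Call:
move_arm:
  increments:
    - [-0.067, -0.35, 0, 0, 0, 0]
    - [-0.067, -0.35, 0, 0, 0, 0]
    - [-0.067, -0.35, 0, 0, 0, 0]
    - [-0.067, -0.35, 0, 0, 0, 0]
    - [-0.067, -0.35, 0, 0, 0, 0]
    - [-0.067, -0.35, 0, 0, 0, 0]
    - [-0.067, -0.35, 0, 0, 0, 0]
    - [-0.067, -0.35, 0, 0, 0, 0]

```text
t: 1.85
position: [0.5422, -0.0841, 0.304]
tool_rot: [-0.276, 3.129, -0.002]
force: [0.2, -0.1, -0.2]
width: 0.0401
gripper_force: 0.0
```

```bash
cat >> h.py <<'E'
TH=np.radians(10.3);ex=np.array([np.cos(TH),np.sin(TH),0]);ey=np.array([-np.sin(TH),np.cos(TH),0])
def togo(p):
    s=bot.sense();Rt=R.from_rotvec(s["tool_rot"]).as_matrix()
    G=np.c_[-ex,ey,[0,0,-1]]
    print("t",round(s["t"],2),"pos",np.round(s["position"],4),"F",np.round(s["force"],1),"w",round(s["width"],4),"\nshift",np.round(Rt.T@(np.array(p)-s["position"]),4),"turn",np.round(np.degrees(R.from_matrix(Rt.T@G).as_rotvec()),2))
E
python3 - <<'E'
from h import *
togo([.5405,-.079,.146])
s=bot.sense();c=cam("wrist");cv2.imwrite("pics/w1.png",c["frame"][:,:,::-1])
T=np.array(c["tool_from_camera"]);print(np.round(T,3))
Rt=R.from_rotvec(s["tool_rot"]).as_matrix();M=np.eye(4);M[:3,:3]=Rt;M[:3,3]=s["position"]
W=np.linalg.inv(M@T);K=np.array(c["camera_matrix"])
for p in([.5405,-.079,.09],[.5405-.055*ex[0],-.079-.055*ex[1],.09],[.5405+.055*ex[0],-.079+.055*ex[1],.09]):
    q=K@(W@np.r_[p,1])[:3];print(q[:2]/q[2])
E
```

```text
t 1.85 pos [ 0.5422 -0.0841  0.304 ] F [ 0.2 -0.1 -0.2] w 0.0401 
shift [0.0009 0.0056 0.158 ] turn [-0.08  0.03 -0.24]
[[ 0.    -0.957 -0.291  0.074]
 [ 1.    -0.     0.001  0.001]
 [-0.001 -0.291  0.957 -0.07 ]
 [ 0.     0.     0.     1.   ]]
[283.75607494 195.36423378]
[283.75772581 123.00771815]
[283.75459557 260.2033814 ]
```

View pics/w1.png

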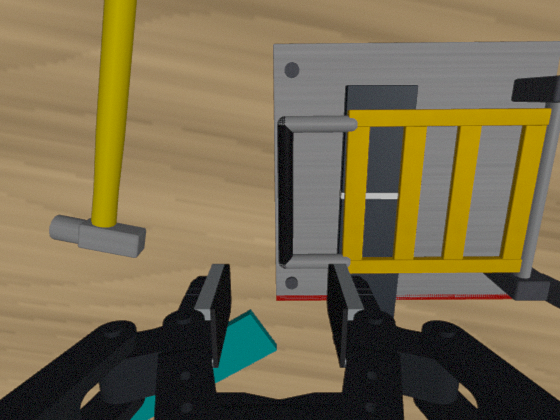

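The wrist view shows the bar at column 286, rows 118-268, about 2 mm further toward the hinge than predicted. The red edge is level, so the yaw is right. I'm going down on the bar.

Call:
move_arm:
  increments:
    - [0.001, 0.0075, 0.04, 0, 0, 0]
    - [0.001, 0.0075, 0.08, 0, 0, 0]
    - [0.001, 0.0075, 0.115, 0, 0, 0]
    - [0.001, 0.0075, 0.14, 0, 0, 0]
    - [0.001, 0.0075, 0.155, 0, 0, 0]
    - [0.001, 0.0075, 0.158, 0, 0, 0]
    - [0.001, 0.0075, 0.158, 0, 0, 0]

```text
t: 2.6
position: [0.5391, -0.072, 0.1464]
tool_rot: [-0.285, 3.128, -0.0]
force: [0.5, 0.1, 1.9]
width: 0.0402
gripper_force: 0.0
```

Call:
move_arm:
  increments:
    - [0, 0, 0, 0, 0, 0]
    - [0, 0, 0, 0, 0, 0]
    - [0, 0, 0, 0, 0, 0]
    - [0, 0, 0, 0, 0, 0]
    - [0, 0, 0, 0, 0, 0]
  jaw: 0
  newtons: 25

```text
t: 3.1
position: [0.541, -0.0782, 0.1491]
tool_rot: [-0.285, 3.123, -0.022]
force: [-1.1, -25.5, -1.1]
width: 0.0107
gripper_force: 27.0
```

Call:
move_arm:
  increments:
    - [0, -0.004, -0.005, 0, 0, 0]
    - [0, -0.006, -0.0125, 0, 0, 0]
    - [0, -0.004, -0.0255, 0, 0, 0]
    - [0, -0.002, -0.038, 0, 0, 0]
    - [0, 0.001, -0.0505, 0, 0, 0]
    - [0, 0.005, -0.063, 0, 0, 0]
    - [0, 0.009, -0.075, 0, 0, 0]
    - [0, 0.0135, -0.085, 0, 0, 0]

```text
t: 3.9
position: [0.5376, -0.0606, 0.234]
tool_rot: [-0.285, 3.124, -0.01]
force: [2.1, -7.6, 0.2]
width: 0.0106
gripper_force: 25.7
```

Run:
```python
from h import *
togo([.5405,-.079,.146]); s=bot.sense();print(s["gripper_force"],s["moment"],s["tool_rot"])
r=.196
for ths in ([.45]+list(np.arange(.53,1.1,.08)),):
    for t in ths: print(round(t,2),np.round([r*(np.cos(.45)-np.cos(t)),-r*(np.sin(t)-np.sin(.45))],4))
```

```text
t 3.9 pos [ 0.5376 -0.0606  0.234 ] F [ 2.1 -7.6  0.2] w 0.0106 
shift [ 0.0007 -0.0181  0.0882] turn [-0.38  0.21  0.11]
25.722084045410156 [-1.47834783 -0.35277803  0.04708691] [-0.2846318   3.12441588 -0.00971555]
0.45 [ 0. -0.]
0.53 [ 0.0074 -0.0138]
0.61 [ 0.0158 -0.027 ]
0.69 [ 0.0253 -0.0395]
0.77 [ 0.0358 -0.0512]
0.85 [ 0.0471 -0.062 ]
0.93 [ 0.0593 -0.0719]
1.01 [ 0.0722 -0.0807]
1.09 [ 0.0858 -0.0885]
```

Call:
move_arm:
  increments:
    - [0, 0.006, -0.014, 0, 0, 0]
    - [0, 0.014, -0.027, 0, 0, 0]
    - [0, 0.0235, -0.0395, 0, 0, 0]
    - [0, 0.034, -0.051, 0, 0, 0]
    - [0, 0.0455, -0.062, 0, 0, 0]
    - [0, 0.058, -0.072, 0, 0, 0]
    - [0, 0.071, -0.081, 0, 0, 0]
    - [0, 0.0845, -0.0885, 0, 0, 0]

```text
t: 4.7
position: [0.5221, 0.0228, 0.3243]
tool_rot: [-0.284, 3.123, -0.011]
force: [-0.9, -8.1, 10.0]
width: 0.0107
gripper_force: 26.0
```

Run:
```python
from h import *
togo([.5405,-.079,.146]); s=bot.sense();print(s["gripper_force"],s["moment"])
c=cam("side");cv2.imwrite("pics/s2.png",c["frame"][:,:,::-1])
```

```text
t 4.7 pos [0.5221 0.0228 0.3243] F [-0.9 -8.1 10. ] w 0.0107 
shift [ 0.0012 -0.1021  0.1791] turn [-0.43  0.28  0.08]
26.02717638015747 [-1.45516161  0.07440214  0.01694362]
```

View pics/s2.png

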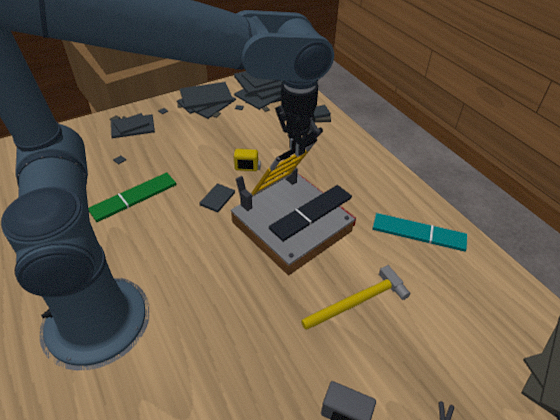

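The side view shows the guard raised and held at about (285,170), and the slate lying undisturbed. I'm carrying on over the top.

Call:
move_arm:
  increments:
    - [0, 0.0135, -0.008, 0, 0, 0]
    - [0, 0.028, -0.0135, 0, 0, 0]
    - [0, 0.043, -0.018, 0, 0, 0]
    - [0, 0.058, -0.021, 0, 0, 0]
    - [0, 0.0735, -0.023, 0, 0, 0]
    - [0, 0.089, -0.0235, 0, 0, 0]
    - [0, 0.105, -0.023, 0, 0, 0]
    - [0, 0.1205, -0.021, 0, 0, 0]

```text
t: 5.55
position: [0.4996, 0.1438, 0.3419]
tool_rot: [-0.285, 3.125, 0.0]
force: [2.9, 0.0, 4.4]
width: 0.0108
gripper_force: 27.6
```

Call:
move_arm:
  increments:
    - [0, 0.006, 0.001, 0, 0, 0]
    - [0, 0.012, 0.002, 0, 0, 0]
    - [0, 0.012, 0.002, 0, 0, 0]
    - [0, 0.012, 0.002, 0, 0, 0]

```text
t: 5.95
position: [0.4976, 0.1547, 0.3394]
tool_rot: [-0.284, 3.127, 0.002]
force: [0.7, 2.5, 6.8]
width: 0.011
gripper_force: 27.6
```

Call:
move_arm:
  increments:
    - [0, 0, 0, 0, 0, 0]
    - [0, 0, 0, 0, 0, 0]
    - [0, 0, 0, 0, 0, 0]
    - [0, 0.003, 0, 0, 0, 0]
    - [0, 0.006, 0, 0, 0, 0]
    - [0, 0.008, 0, 0, 0, 0]
  jaw: 0.6

```text
t: 6.55
position: [0.4957, 0.1625, 0.3382]
tool_rot: [0.284, -3.128, -0.0]
force: [-0.0, -0.8, 0.1]
width: 0.0516
gripper_force: 0.0
```

Call:
move_arm:
  increments:
    - [0, 0, -0.02, 0, 0, 0]
    - [0, 0, -0.04, 0, 0, 0]
    - [0, 0, -0.065, 0, 0, 0]
    - [0, 0, -0.09, 0, 0, 0]
    - [0, 0, -0.09, 0, 0, 0]

```text
t: 7.05
position: [0.4968, 0.1625, 0.4327]
tool_rot: [-0.284, 3.121, 0.0]
force: [-0.1, -0.1, 0.1]
width: 0.0514
gripper_force: 0.0
```

Run:
```python
from h import *
togo([.5405,-.079,.146])
c=cam("side");b=c["frame"][130:330,160:430];a=cam("top")
cv2.imwrite("pics/s3.png",np.hstack([cv2.resize(b,(400,300)),cv2.resize(a["frame"][140:290,200:400],(400,300))])[:,:,::-1])
```

```text
t 7.05 pos [0.4968 0.1625 0.4327] F [-0.1 -0.1  0.1] w 0.0514 
shift [ 0.0027 -0.2453  0.2868] turn [-0.03  0.43  0.09]
```

View pics/s3.png

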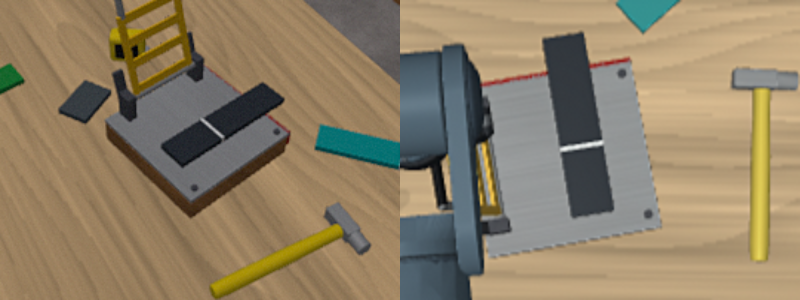

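The guard rests on its stop, upright at (155,45) in the left half. The slate lies clear on the bed with its chalk line at (580,146) in the right half. Next I measure the slate.

```bash
cat >> h.py <<'E'
def slate(a,pr=True):
    hsv=cv2.cvtColor(a["frame"],cv2.COLOR_RGB2HSV).astype(int);im=a["frame"].astype(int)
    m=((hsv[...,2]<85)&(hsv[...,1]<90)).astype(np.uint8);m[:145]=0;m[252:]=0;m[:,:265]=0;m[:,:]*=1;m[:,312:]=0
    m=cv2.morphologyEx(m,cv2.MORPH_CLOSE,np.ones((5,5)))
    n,l,st,ce=cv2.connectedComponentsWithStats(m);i=1+st[1:,4].argmax()
    v,u=np.nonzero(l==i);P=np.array([onz(a,(x,y),.062)[:2] for x,y in zip(u,v)])
    c=P.mean(0);w,V=np.linalg.eigh(np.cov((P-c).T));d=V[:,1]*np.sign(V[0,1])
    q=(P-c)@d;r=(P-c)@np.array([-d[1],d[0]])
    print("slate c",np.round(c,4),"yaw",round(np.degrees(np.arctan2(d[1],d[0])),2),"len",np.ptp(q),"wid",np.ptp(r),"area/240",st[i])
    wh=(hsv[...,2]>150)&(hsv[...,1]<40)&(cv2.dilate((l==i).astype(np.uint8),np.ones((3,3)))>0)
    v,u=np.nonzero(wh);W=np.array([onz(a,(x,y),.062)[:2] for x,y in zip(u,v)])
    print("chalk",W.mean(0),len(W)," from centre",np.round((W.mean(0)-c)@d,4))
    red=(im[...,0]>110)&(im[...,1]<70)&(im[...,2]<70);red[:150]=0;red[200:]=0;red[:,:225]=0;red[:,330:]=0
    v,u=np.nonzero(red);E=np.array([onz(a,(x,y),.05)[:2] for x,y in zip(u,v)])
    vx,vy,x0,y0=cv2.fitLine(E.astype(np.float32),cv2.DIST_HUBER,0,.001,.001).ravel()
    nrm=np.array([abs(vy),-vx*np.sign(vy)]);print("edge normal deg",np.degrees(np.arctan2(nrm[1],nrm[0])),"chalk to edge",(np.array([x0,y0])-W.mean(0))@nrm,"(c+)",(np.array([x0,y0])-(c-.03*d))@nrm)
    return c,d
E
python3 - <<'E'
from h import *
a=cam("top");c,d=slate(a)
g=c-d*.085;print("grip",g);togo([*g,.16])
E
```

```text
slate c [0.5609 0.0039] yaw 9.93 len 0.23835829803056893 wid 0.056357572174229334 area/240 [ 271  156   36   93 1905]
chalk [ 0.53455008 -0.00261966] 139  from centre -0.0271
edge normal deg 10.460199 chalk to edge 0.10405966603832915 (c+) 0.10694512704976392
grip [ 0.47718587 -0.01072871]
t 7.2 pos [0.4956 0.1623 0.4273] F [-0.  -1.  -0.9] w 0.0514 
shift [ 0.0489 -0.1669  0.2673] turn [ 0.01 -0.09  0.08]
```

Call:
move_arm:
  increments:
    - [0.012, -0.042, 0, 0, 0, 0]
    - [0.024, -0.084, 0, 0, 0, 0]
    - [0.037, -0.125, 0.03, 0, 0, 0]
    - [0.049, -0.167, 0.07, 0, 0, 0]
    - [0.049, -0.167, 0.12, 0, 0, 0]
    - [0.049, -0.167, 0.17, 0, 0, 0]
    - [0.049, -0.167, 0.22, 0, 0, 0]
    - [0.049, -0.167, 0.25, 0, 0, 0]
  jaw: 0.8

```text
t: 8.0
position: [0.4751, -0.0104, 0.1737]
tool_rot: [0.283, -3.123, -0.003]
force: [0.9, -0.6, 0.2]
width: 0.0682
gripper_force: 0.0
```

Call:
move_arm:
  increments:
    - [0, 0, 0.015, 0, 0, 0]
    - [0, 0, 0.015, 0, 0, 0]
    - [0, 0, 0.015, 0, 0, 0]
    - [0, 0, 0.015, 0, 0, 0]

```text
t: 8.4
position: [0.4785, -0.011, 0.1646]
tool_rot: [-0.284, 3.127, -0.001]
force: [0.1, -0.1, 0.3]
width: 0.0686
gripper_force: 0.0
```

Run:
```python
from h import *
togo([.4772,-.0107,.125])
s=bot.sense();c=cam("wrist");cv2.imwrite("pics/w4.png",c["frame"][:,:,::-1])
T=np.array(c["tool_from_camera"]);Rt=R.from_rotvec(s["tool_rot"]).as_matrix();M=np.eye(4);M[:3,:3]=Rt;M[:3,3]=s["position"]
W=np.linalg.inv(M@T);K=np.array(c["camera_matrix"])
for p in([.5344,-.0027,.062],):
    q=K@(W@np.r_[p,1])[:3];print(q[:2]/q[2])
```

```text
t 8.4 pos [ 0.4785 -0.011   0.1646] F [ 0.1 -0.1  0.3] w 0.0686 
shift [0.0013 0.0006 0.0396] turn [-0.06  0.12  0.08]
[272.38048129 349.49871856]
```

View pics/w4.png

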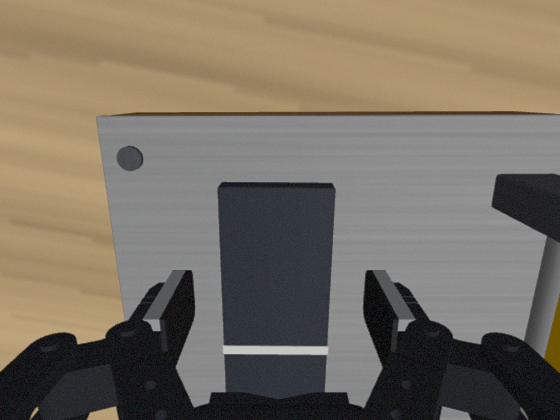

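The wrist view shows the slate centred between the fingers, with slate middle at column 276 and finger middle at 278. The chalk line is at (275,350), which matches my prediction. I'm going down to feel for the bed.

Call:
move_arm:
  increments:
    - [0.001, 0, 0.015, 0, 0, 0]
    - [0.001, 0, 0.028, 0, 0, 0]
    - [0.001, 0, 0.033, 0, 0, 0]
    - [0.001, 0, 0.035, 0, 0, 0]
    - [0.001, 0, 0.035, 0, 0, 0]
    - [0.001, 0, 0.035, 0, 0, 0]
  jaw: 0.76

```text
t: 9.05
position: [0.4771, -0.0111, 0.1289]
tool_rot: [-0.284, 3.128, -0.001]
force: [-0.0, 0.3, -0.1]
width: 0.0651
gripper_force: 0.0
```

Call:
move_arm:
  increments:
    - [0, 0, 0.002, 0, 0, 0]
    - [0, 0, 0.003, 0, 0, 0]
    - [0, 0, 0.003, 0, 0, 0]
    - [0, 0, 0.003, 0, 0, 0]

```text
t: 9.45
position: [0.4768, -0.011, 0.1254]
tool_rot: [0.284, -3.129, 0.0]
force: [1.2, 0.3, 0.2]
width: 0.0647
gripper_force: 0.0
```

Call:
move_arm:
  increments:
    - [0, 0, 0.002, 0, 0, 0]
    - [0, 0, 0.002, 0, 0, 0]
    - [0, 0, 0.002, 0, 0, 0]
    - [0, 0, 0.002, 0, 0, 0]

```text
t: 9.85
position: [0.4768, -0.0111, 0.1234]
tool_rot: [-0.284, 3.129, 0.0]
force: [0.3, 0.9, -0.4]
width: 0.0647
gripper_force: 0.0
```

Call:
move_arm:
  increments:
    - [0, 0, 0.001, 0, 0, 0]
    - [0, 0, 0.002, 0, 0, 0]
    - [0, 0, 0.002, 0, 0, 0]
    - [0, 0, 0.002, 0, 0, 0]

```text
t: 10.25
position: [0.4768, -0.0111, 0.1213]
tool_rot: [0.284, -3.129, -0.0]
force: [-0.1, -0.8, 0.3]
width: 0.0644
gripper_force: 0.0
```

Call:
move_arm:
  increments:
    - [0, 0, 0.002, 0, 0, 0]
    - [0, 0, 0.002, 0, 0, 0]
    - [0, 0, 0.002, 0, 0, 0]
    - [0, 0, 0.002, 0, 0, 0]

```text
t: 10.65
position: [0.4768, -0.0111, 0.1194]
tool_rot: [-0.284, 3.129, -0.0]
force: [-0.1, 0.9, -0.7]
width: 0.0649
gripper_force: 0.0
```

Call:
move_arm:
  increments:
    - [0, 0, 0, 0, 0, 0]
    - [0, 0, 0, 0, 0, 0]
    - [0, 0, 0, 0, 0, 0]
    - [0, 0, 0, 0, 0, 0]
  jaw: 0.6
  newtons: 40

```text
t: 11.05
position: [0.4771, -0.0112, 0.1197]
tool_rot: [-0.284, 3.128, -0.001]
force: [-1.0, -0.6, 2.6]
width: 0.0549
gripper_force: 43.4
```

Call:
move_arm:
  increments:
    - [0, 0, 0.001, 0, 0, 0]
    - [-0.005, 0, 0.0015, 0, 0, 0]
    - [-0.015, 0, 0.0015, 0, 0, 0]
    - [-0.027, 0, 0.0015, 0, 0, 0]
    - [-0.039, 0, 0.0015, 0, 0, 0]
    - [-0.051, 0, 0.0015, 0, 0, 0]
    - [-0.061, 0, 0.0015, 0, 0, 0]
    - [-0.068, 0, 0.0015, 0, 0, 0]
  newtons: 60

```text
t: 11.85
position: [0.5439, 0.0008, 0.1198]
tool_rot: [0.285, -3.125, 0.001]
force: [-12.6, -2.4, 20.5]
width: 0.0542
gripper_force: 63.5
```

Call:
move_arm:
  increments:
    - [-0.01, 0, 0, 0, 0, 0]
    - [-0.02, 0, 0, 0, 0, 0]
    - [-0.026, 0, 0, 0, 0, 0]
    - [-0.028, 0, 0, 0, 0, 0]
    - [-0.028, 0, 0, 0, 0, 0]
    - [-0.028, 0, 0, 0, 0, 0]
    - [-0.028, 0, 0, 0, 0, 0]

```text
t: 12.55
position: [0.5714, 0.0059, 0.1198]
tool_rot: [0.285, -3.127, 0.001]
force: [-7.1, -1.4, 16.2]
width: 0.0546
gripper_force: 63.0
```

Run:
```python
from h import *
p=np.array([.4771,-.0112,0]);s=bot.sense();print("moved",(s["position"]-p)@ex,(s["position"]-p)@ey)
togo([.5,0,.12]);a=cam("top");b=cam("side")
cv2.imwrite("pics/f5.png",np.vstack([cv2.resize(b["frame"][150:260,220:400],(720,330),interpolation=cv2.INTER_CUBIC),cv2.resize(a["frame"][140:215,230:390],(720,270),interpolation=cv2.INTER_CUBIC)])[:,:,::-1])
```

```text
moved 0.09585480381655101 -6.703860239574283e-05
t 12.55 pos [0.5714 0.0059 0.1198] F [-7.1 -1.4 16.2] w 0.0546 
shift [ 0.0713  0.0071 -0.0001] turn [-0.04 -0.07  0.11]
```

View pics/f5.png

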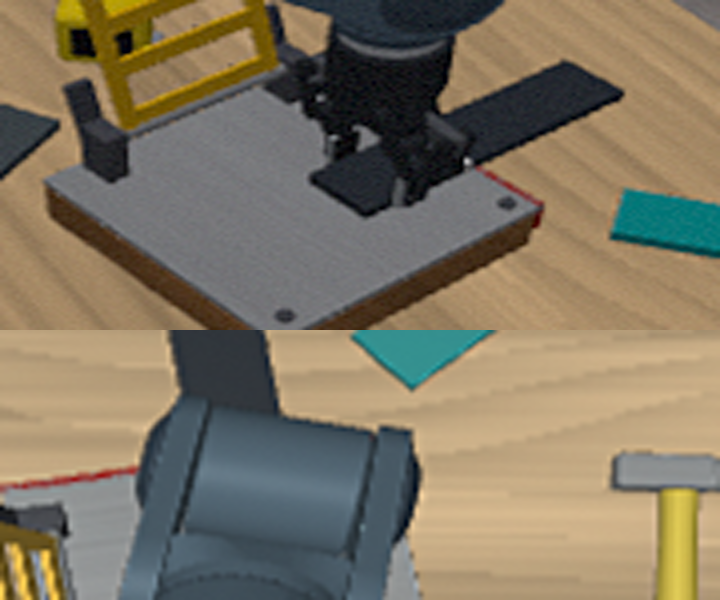

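The slate is flat on the bed and held. The chalk mark on its side shows at (468,162) in the crop, just short of the red edge. The top view shows the front end sticking out. I'm measuring what is left from the front end (which should be 150 mm past the edge) and from the chalk in the side view.

```bash
cat > m.py <<'E'
from h import *
a=cam("top");b=cam("side")
im=a["frame"].astype(int);red=(im[...,0]>110)&(im[...,1]<70)&(im[...,2]<70);red[:150]=0;red[200:]=0;red[:,:225]=0;red[:,330:]=0
E0=np.array([.6378,.0175])  # nominal edge point
v,u=np.nonzero(red);E=np.array([onz(a,q,.05)[:2] for q in zip(u,v)]);print("red top x' rel nominal",((E-E0)@ex[:2]).mean(),len(E))
hsv=cv2.cvtColor(a["frame"],cv2.COLOR_RGB2HSV).astype(int)
m=((hsv[...,2]<85)&(hsv[...,1]<90)).astype(np.uint8);m[:90]=0;m[150:]=0;m[:,:255]=0;m[:,305:]=0
v,u=np.nonzero(m);P=np.array([onz(a,q,.062)[:2] for q in zip(u,v)])-E0;X=P@ex[:2];Y=P@ey[:2]
print("rows",v.min(),v.max(),"front y' range",Y.min(),Y.max())
yc=np.median(Y);tops=[(y,X[abs(Y-yc-y)<.0025].max()) for y in np.arange(-.022,.023,.004)]
t=np.array(tops);k=np.polyfit(t[:,0],t[:,1],1);print("front x'",k[1]+.0012,"slope deg",np.degrees(k[0]))
e=[(x,Y[abs(X-x)<.002].min(),Y[abs(X-x)<.002].max()) for x in np.arange(X.min()+.012,X.max()-.01,.004)]
e=np.array(e);print("axis yaw rel cutter",np.degrees(np.polyfit(e[:,0],e[:,1:].mean(1),1)[0]),"y centre",e[:,1:].mean(),"w",(e[:,2]-e[:,1]).mean())
yside=e[:,1].mean()-.0008
# side: chalk on slate -y face
g=b["frame"].astype(float);roi=np.s_[196:214,328:346]
print(g[roi].mean(2).astype(int))
def onside(uv,y):
    o,d=ray(b,uv);n=ey;t=((np.r_[E0,0]-o)@n+y)/(d@n);p=o+t*d;return (p-np.r_[E0,0])@ex,p[2]
hs=cv2.cvtColor(b["frame"],cv2.COLOR_RGB2HSV).astype(int)
w=(hs[...,2]>120)&(hs[...,1]<60);z=np.zeros_like(w);z[200:209,332:342]=w[200:209,332:342];v,u=np.nonzero(z)
print("chalk px",u,v);
if len(u): print("chalk x',z",onside((u.mean(),v.mean()),yside))
r=(b["frame"][...,0]>90)&(b["frame"][...,1]<60)&(b["frame"][...,2]<60);r[:180]=0;r[240:]=0;r[:,:320]=0;r[:,380:]=0
v,u=np.nonzero(r)
for c in sorted(set(u)): 
    vv=v[u==c].min();p=onz(b,(c,vv),.05)-np.r_[E0,0.05];print(c,vv,np.round([p@ex,p@ey],4),end="; ")
E
python3 m.py
```

```text
red top x' rel nominal -0.0012282907862251472 26
rows 122 149 front y' range -0.02793097818657588 0.02733565965312945
front x' 0.13905753632468465 slope deg -0.03646348029321937
axis yaw rel cutter -1.27730656246133 y centre 0.00020342089778629537 w 0.05112766722720384
[[ 36  40  29  28  47  56  66  64  38  25  17  33  41  40  41  44  43  41]
 [ 38  32  28  27  25  36  46  47  35  22  31  39  41  40  42  42  38  40]
 [ 41  21  21  27  13  20  39  44  27  19  30  41  42  39  41  38  42  39]
 [ 30  14  22  16  18  10  31  43  26  24  38  45  42  43  41  48  24  30]
 [ 21  18   8  22  16  18  35  25  18  27  39  41  39  41  36  32  22   9]
 [ 26  23  15  16  20  30  36  21  15  24  40  42  45  31  23  12   3  40]
 [ 11  25  18  14  16  28  28  12  82  56  33  33  25  18   9  41  96 116]
 [ 24  21  18  16  16  17  21   2 178 135  43  19  10  32  49 102 137 139]
 [ 13  21  19   4  23   5   6   1 153 125  49   3  48 103 114 136 140 131]
 [ 14  18  16  20  23  26  14   4  71  85  47  58  92 137 137 137 135 136]
 [ 17  15  18  29  22  17   0   7  87  89  96  88 101 119 123 129 132 136]
 [ 12
[... 210 characters left out ...]
  93 116]
 [ 19  12  39  86 107 124 125 125 122 120 117 118 118 117 118 108  91  90]
 [  6  33  93 122 130 122 121 120 119 120 121 118 123 121 121 119 109  91]
 [ 86 108 120 125 122 120 118 119 121 122 121 122 121 118 120 119 122 113]
 [131 126 123 119 123 117 122 120 121 121 120 120 123 117 118 122 117 121]]
chalk px [336 337 336 337 338 339 337 338 339 340] [203 203 204 204 207 207 208 208 208 208]
chalk x',z (np.float64(-0.0002832433709671284), np.float64(0.04762653488924795))
342 208 [ 0.0013 -0.04  ]; 343 208 [ 0.0034 -0.0417]; 346 211 [ 0.0016 -0.0543]; 347 211 [ 0.0036 -0.0559]; 348 213 [ 0.0004 -0.0626]; 349 213 [ 0.0024 -0.0642]; 350 214 [ 0.0018 -0.0684]; 355 220 [-0.0037 -0.0912];
```

Call:
move_arm:
  increments:
    - [-0.003, 0, 0, 0, 0, 0]
    - [-0.006, 0, 0, 0, 0, 0]
    - [-0.008, 0, 0, 0, 0, 0]
    - [-0.008, 0, 0, 0, 0, 0]
    - [-0.008, 0, 0, 0, 0, 0]
    - [-0.008, 0, 0, 0, 0, 0]

```text
t: 13.35
position: [0.5791, 0.0073, 0.1198]
tool_rot: [0.285, -3.127, 0.001]
force: [-10.0, -1.0, 16.1]
width: 0.0538
gripper_force: 63.1
```

```bash
cat >> m.py <<'E'
print()
w=(hs[...,2]>110)&(hs[...,1]<60)&(g.mean(2)>125);z=np.zeros_like(w);z[198:206,334:345]=w[198:206,334:345];v,u=np.nonzero(z)
print(list(zip(u,v)),onside((u.mean(),v.mean()),yside))
s=bot.sense();print(s["position"],s["force"],(s["position"]-np.array([.4771,-.0112,0]))@ex)
cc=g[192:220,325:361].astype(np.uint8);cv2.imwrite("pics/f6.png",np.hstack([cv2.resize(cc,(396,308),interpolation=cv2.INTER_CUBIC),cv2.resize(a["frame"][105:185,230:333],(396,308),interpolation=cv2.INTER_CUBIC)])[:,:,::-1])
E
python3 m.py
```

```text
red top x' rel nominal -0.0012027944197946121 25
rows 119 149 front y' range -0.027706954370590682 0.027184131538444886
front x' 0.14620599973817497 slope deg -1.5135120205003931
axis yaw rel cutter -0.5260828049778755 y centre 0.0003062034033685648 w 0.05087310809338389
[[ 12  53  50  33  14  26  16  20  46  39  44  17  23  43  35  40  39  42]
 [ 17  55  40  24  23  24  24  17  33  39  24  14  33  39  42  41  38  45]
 [ 25  35  30  13  19  19  22  12  34  41  30   5  33  44  43  39  41  42]
 [ 20   9  16  19  19  22  17  25  37  34  10  23  35  40  40  44  32  26]
 [ 33  20  29  16  29  20  10  27  38  12   4  26  33  47  35  30  23  13]
 [ 18  20  18  18  15  20  14  22  30   9 120 119  67  29  13  11  12  39]
 [ 20  21  12  21  19  16  15  21  11   3 157 149  71   8   9  44 102 112]
 [ 23  24  26  14  20  17  17  11  11   8 121 112  45  44  67 108 140 137]
 [ 19  13  24  16   1  17  29  19  14   6  69  79  56 103 122 137 135 133]
 [ 19  26  21  21  23  23  29  22   5   6  86  90  94 131 139 137 133 131]
 [ 15  26  18  15  23  22  20   9   3  39 107  92  99 116 124 131 131 136]
 [ 
[... 483 characters left out ...]
0 117 121 125 120 122 124 121 119 121]]
chalk px [338 339 338 339 338 338 339 340 336 337 338 339] [201 201 202 202 203 207 207 207 208 208 208 208]
chalk x',z (np.float64(0.0017682077767840372), np.float64(0.049250322051955786))
342 208 [ 0.0013 -0.04  ]; 343 209 [ 0.0008 -0.0442]; 346 211 [ 0.0016 -0.0543]; 347 211 [ 0.0036 -0.0559]; 348 213 [ 0.0004 -0.0626]; 349 213 [ 0.0024 -0.0642]; 350 214 [ 0.0018 -0.0684]; 354 217 [ 0.002  -0.0823]; 355 217 [ 0.004  -0.0839]; 
[(np.int64(338), np.int64(202)), (np.int64(339), np.int64(202))] (np.float64(0.0008539760408879538), np.float64(0.06165291769302916))
[0.57906615 0.00732255 0.1198471 ] [-8.43801411 -0.9047997  16.49661572] 0.10363484151740583
```

View pics/f6.png

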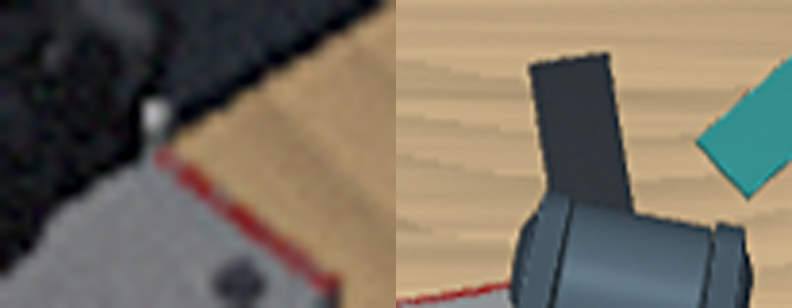

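In the left crop the chalk stripe on the slate's side is at (155,100-150) and comes down right at the red edge's start at (157,152). It is within about 2 mm. I'm doing a sub-pixel check before the last nudge.

```bash
cat > n.py <<'E'
from h import *
E0=np.array([.6378,.0175])
def prof(c,xs,ys,z):
    P=[[*(E0+x*ex[:2]+y*ey[:2]),z] for y in ys for x in xs];q=proj(c,P).astype(np.float32)
    I=cv2.remap(c["frame"].astype(np.float32),q[:,0].reshape(len(ys),-1),q[:,1].reshape(len(ys),-1),cv2.INTER_LINEAR);return I.mean(0)
def step(xs,p): # mid-level crossing between plateau ends
    m=(p[:6].mean()+p[-6:].mean())/2;k=np.nonzero(np.diff(np.sign(p-m)))[0];return np.round(xs[k],4)
a=cam("top");b=cam("side")
xs=np.arange(-.02,.021,.0005)
p=prof(a,xs,np.arange(.07,.10,.003),.05);r=p[:,0]-p[:,1:].mean(1);wood=20
print("top: red colour profile x':");print(np.c_[xs[16:56:4]*1e3,p[16:56:4]].round(1).tolist())
xr=np.arange(-.25,-.21,.0005);p=prof(a,xr,np.arange(-.06,.08,.004),.05);print("rear bed edge",step(xr,p[:,2]),step(xr,p[:,0]-p[:,2]))
xf=np.arange(.125,.165,.0005);p=prof(a,xf,np.arange(-.02,.021,.002),.062);print("front",step(xf,p[:,0]))
for y in(-.02,-.01,0,.01,.02):print(y,step(xf,prof(a,xf,[y-.003,y,y+.003],.062)[:,0]))
# side
p=prof(b,xs,np.arange(-.075,-.04,.003),.05);print("side edge",np.c_[xs[16:56:3]*1e3,p[16:56:3]].round(0).tolist())
for y in(-.0278,):
  for z in(.052,.055,.058,.061,.064):
    p=prof(b,xs,[y],z).mean(1);w=np.clip(p-60,0,None);print("z",z,"chalk",(w*xs).sum()/w.sum() if w.sum() else None,p.max())
E
python3 n.py
```

```text
top: red colour profile x':
[[-12.0, 144.1, 147.2, 147.4], [-10.0, 143.7, 148.1, 148.3], [-8.0, 142.0, 148.5, 148.9], [-6.0, 142.1, 139.2, 139.8], [-4.0, 145.4, 108.9, 109.4], [-2.0, 149.5, 66.7, 65.9], [0.0, 159.0, 71.3, 60.6], [2.0, 176.0, 120.0, 94.3], [4.0, 192.6, 160.2, 123.9], [6.0, 196.6, 173.0, 133.7]]
rear bed edge [-0.227] [-0.2285]
front [0.147]
-0.02 [0.147]
-0.01 [0.1465]
0 [0.1475]
0.01 [0.147]
0.02 [0.147]
side edge [[-12.0, 98.0, 99.0, 102.0], [-10.0, 101.0, 102.0, 105.0], [-9.0, 105.0, 107.0, 110.0], [-7.0, 109.0, 112.0, 116.0], [-6.0, 113.0, 117.0, 120.0], [-4.0, 116.0, 116.0, 119.0], [-3.0, 119.0, 107.0, 110.0], [-1.0, 122.0, 89.0, 92.0], [0.0, 124.0, 69.0, 71.0], [2.0, 126.0, 61.0, 60.0], [3.0, 132.0, 71.0, 64.0], [5.0, 142.0, 94.0, 76.0], [6.0, 153.0, 115.0, 88.0], [8.0, 162.0, 131.0, 97.0]]
z 0.052 chalk -0.0028991141383685618 95.791664
z 0.055 chalk 0.0008243805641183742 83.89844
z 0.058 chalk 0.0009293421913562159 103.958336
z 0.061 chalk 0.0001853658124822532 130.5791
z 0.064 chalk -0.0007861274948598541 157.16667
```

```bash
python3 - <<'E' 2>&1 | tail -12
from h import *
import io,contextlib
with contextlib.redirect_stdout(io.StringIO()): from n import prof,step,E0
a=cam("top");s=cv2.imread("pics/s3.png")[:,400:,::-1];f=np.zeros((840,1120,3),np.uint8);f[280:580,400:800]=s
K=np.array(a["camera_matrix"],float).copy();K[:2]*=2;K[0,2]+=.5;K[1,2]+=.5
old={**a,"frame":f,"camera_matrix":K}
ys=np.arange(-.015,.016,.003)
for nm,lo,hi in(("front",.02,.06),("rear",-.215,-.175)):
    x=np.arange(lo,hi,.0005);print(nm,step(x,prof(old,x,ys,.062)[:,0]))
x=np.arange(-.125,-.085,.0005);p=prof(old,x,ys,.062).mean(1);w=np.clip(p-p.min()-25,0,None);print("chalk",(w*x).sum()/w.sum())
x=np.arange(-.02,.021,.001);p=prof(old,x,np.arange(-.07,-.045,.003),.05);r=p[:,0]-p[:,1];w=np.clip(r-45,0,None);print("red",(w*x).sum()/w.sum(),x[w>0][[0,-1]])
x=np.arange(-.25,-.21,.0005);p=prof(old,x,np.arange(-.06,.06,.004),.05);print("rear bed",step(x,p[:,2]))
y=np.arange(-.105,-.065,.0005);P=[prof(old,np.arange(-.19,-.04,.01),[q],.05).mean(0) for q in y];print("side bed y",step(y,np.array(P)[:,2]))
E
```

```text
front [0.0435]
rear [-0.1965]
chalk -0.10564309722534138
red -0.0005044782147078695 [-0.003  0.003]
rear bed [-0.227]
side bed y [-0.0845]
```

Sub-pixel profiles put the chalk 2.8 mm behind my nominal edge point. The true edge, which is the outer side of the red strip and 230 mm from the bed's rear, is 1.6 to 2 mm ahead of it. That leaves about 4 mm to go.

Call:
move_arm:
  increments:
    - [-0.002, 0, 0, 0, 0, 0]
    - [-0.004, 0, 0, 0, 0, 0]
    - [-0.0042, 0, 0, 0, 0, 0]
    - [-0.0042, 0, 0, 0, 0, 0]
    - [-0.0042, 0, 0, 0, 0, 0]
    - [-0.0042, 0, 0, 0, 0, 0]

```text
t: 14.3
position: [0.583, 0.008, 0.1198]
tool_rot: [0.285, -3.126, 0.001]
force: [-9.9, -1.5, 17.8]
width: 0.0544
gripper_force: 63.2
```

```bash
python3 n.py | grep -v red
python3 - <<'E'
from h import *
togo([.5,0,.12]);b=cam("side");t=cam("top")
A=cv2.resize(b["frame"][160:230,270:390],(480,280),interpolation=cv2.INTER_CUBIC);C=cv2.resize(t["frame"][100:240,200:360],(320,280))
cv2.imwrite("pics/f7.png",np.hstack([A,C])[:,:,::-1])
E
```

```text
[[-12.0, 143.9, 147.1, 147.4], [-10.0, 143.4, 148.0, 148.3], [-8.0, 141.8, 148.4, 148.9], [-6.0, 141.9, 138.9, 139.7], [-4.0, 145.3, 108.9, 109.4], [-2.0, 149.5, 66.6, 65.7], [0.0, 159.1, 71.1, 60.6], [2.0, 176.5, 120.2, 94.4], [4.0, 193.1, 160.6, 124.0], [6.0, 197.2, 173.3, 133.9]]
rear bed edge [-0.227] [-0.2285]
front [0.151]
-0.02 [0.1505]
-0.01 [0.151]
0 [0.1505]
0.01 [0.1515]
0.02 [0.151]
side edge [[-12.0, 98.0, 100.0, 103.0], [-10.0, 100.0, 102.0, 105.0], [-9.0, 104.0, 106.0, 109.0], [-7.0, 109.0, 112.0, 115.0], [-6.0, 114.0, 118.0, 121.0], [-4.0, 117.0, 117.0, 120.0], [-3.0, 119.0, 107.0, 110.0], [-1.0, 122.0, 89.0, 92.0], [0.0, 124.0, 70.0, 72.0], [2.0, 127.0, 61.0, 61.0], [3.0, 132.0, 71.0, 64.0], [5.0, 142.0, 93.0, 76.0], [6.0, 152.0, 114.0, 88.0], [8.0, 161.0, 130.0, 96.0]]
z 0.052 chalk 0.00036659970253998447 91.49121
z 0.055 chalk 0.00496334299754618 81.416664
z 0.058 chalk 0.005841458356042072 103.7806
z 0.061 chalk 0.00482479611662582 146.26172
z 0.064 chalk 0.0035227676864384395 156.89714
t 14.4 pos [0.583  0.008  0.1198] F [-9.2 -2.  16.8] w 0.0544 
shift [0.0831 0.0071 0.0001] turn [-0.03 -0.14  0.11]
```

View pics/f7.png

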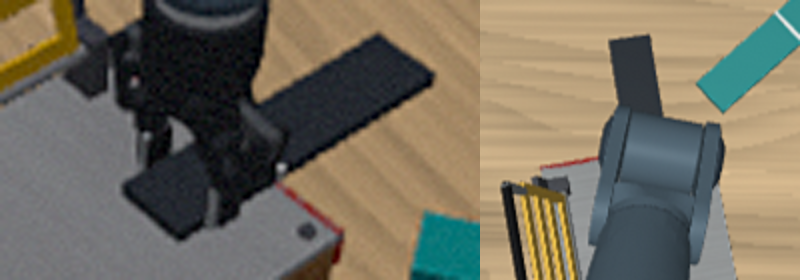

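The slate is flat and held, the chalk (280,170) sits at the red edge's outer side, the front end is 151 mm out and square, and the guard is on its stop. I'm handing it in.

```bash
python3 -c "
from bench import bot
print(bot.close_job())"
```

```text
the job is handed in; nothing more can be done
None
```

I swung the guard onto its stop and let it go, then slid the slate out flat until its chalk line lay square over the red edge, about 1 mm off by my measurements. I handed the job in at about 14.5 s with the gripper still holding the slate down; the hand-in gave no verdict.

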